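# Sweep the inspected nuts into the catch tray

## Robot

A 6-joint arm with a two-finger parallel gripper is mounted at the origin on the work surface. World frame = base frame: x ahead of the robot, y to its left, z up, the work surface at z = 0. Lengths are in m, angles in degrees, forces in N, time in s.
With the tool pointing down it reaches from about 0.4 to 0.825 m from the base axis. Payload 7 kg.
Tool frame: the origin (TCP) lies midway between the tips of the shut fingers; the grasp point (between the pads) lies 19 mm behind it; z points along the fingers, y is the line along which they close (so a half turn about z gives the same grasp; the last joint's range is limited). The gripper opens to 88 mm and grips with 3 to 60 N. Pads are 19 mm wide; open, the fingers measure 130 mm over their backs; the gripper's body (78 mm by 193 mm) begins 47 mm behind the grasp point.
Start: joints at [85.72, 20.546, 0.682, 0, -70.136, -16.507], TCP at [0.24, 0.631, 0.227] pointing down, gripper open.
Joint ranges: [-176.03, 176.03], [-82.01, 121.73], [-58.28, 71.71], [-173.87, 95.51], [-174.79, -0.11], [-173.66, 173.66]. Speed limits (degrees/s): [136.94, 136.94, 172.46, 180, 180, 180].

## Interface

Orientations are given as [roll, pitch, yaw] about the fixed x, y, z axes, in that order (R = Rz(yaw) Ry(pitch) Rx(roll)).
In Python, from plant import get_state, optics, order gives the robot as it stands. The module is installed in compiled form; this text tells all that it offers.
- The arm moves only by the tool send_rows, never from a script. Its argument "moves" is a list of rows, each an object with "slide": the shift along the tool's x, y, z as a fraction of full scale, a list of three; "turn": the turn about the tool's z as a fraction of full scale; "gripper": the opening, from 0 (shut) to 1 (fully open). A call has exactly 5 rows; each row is the pose to reach, as a shift and turn from the pose commanded when the call began, along the tool's axes at that moment; what a row does not reach only later rows make up. Full scale, the value 1, is 150 mm for a shift and 90 degrees for a turn. A row lasts 1/12 s, in which the tool goes at most 41.7 mm and 7.16 degrees, less where a joint would pass 70% of its speed; a pose out of reach is approached as far as the arm can. A call with a number of a shift or a turn outside -1 to 1 is refused whole. A call with a gripper value outside its range is refused whole. The fingers move at their own pace and stop on an object; "newtons" is the grip in N (left out, the last holds). Time passes only in rows, so rows that repeat a pose let the fingers close, or fill a call up. It gives the time, the measured TCP pose, the force, the opening and the grip force at its end, in the units of the state.
- get_state(): the state, without advancing time (a new reading comes with each control period).
- optics.capture(name): name is "side" or "top"; returns a dict with "img" (384x512x3 uint8, red, green, blue), "intrinsics" (3x3 intrinsics, pixels), "origin" and "attitude" of the camera in the world. Camera axes: x right, y down, z forward; pixel columns grow to the right and rows downward; lengths in m; the calibration is good to about 2 mm. A picture is of the moment at which its call begins. There is no depth.
- order.close_job(): hands the job in; it is judged then, once.
Trained networks look in the newest picture that a camera, given by its name, has taken for a name from the list of things; names that differ only in an ending like _2 or _b are one class to them, and where a whole thing is asked for, a point or a joint stands for the part that bears it (a point fixed in the world has none). Each returns a list of dicts, best first, with "p" (0 to 1); they miss things now and then, are a little off and sometimes report something else, mostly with a low value. They report only what shows in the picture. A call takes as long as a camera call.
- optics.look_for(camera, name): "location" ([x, y, z] in m, in world coordinates, good to about 4 mm: the middle of the surface that is visible of it).
The state is a dict: "time_s": time; "joints": joint angles; "qd": joint speeds; "joint_torque": joint torques, N m; "tcp_pos": TCP position; "eef_rot": TCP orientation; "contact_force": force on the tool from outside, world axes, zero at the start; "moment": the same for the moment, N m; "gripper_width": finger opening in m; "gripper_force": force on a finger pad.
Only numpy, scipy, OpenCV 4.12 (cv2) and the standard library are available. Lean on these libraries where they do the work, as an engineer would, in place of code of your own. Each camera call takes 0.05 s, during which the arm holds its last target. There are 200 camera calls.

## Task

Inspection is finished: sweep all four hex nuts across the mat with your fingertips and off the end of the inspection board into the open steel catch tray. Slide them only - never pinch, squeeze or pick one up - and leave the eyepiece, the jar and the small carton standing where they are on the board.

Things in the scene. Friction and masses are not known exactly. Their poses are not given: they have to be found in the camera images.
- board: inspection board, 300 x 300 mm, black edge, white top with a blue mat inlaid flush, fixed. Origin on the bench under its centre, z up; its flat rimless top is 43 mm above the bench. Its x axis points roughly away from the robot, y roughly to the robot's left (turned up to 13 degrees). Tray and reject box are fixed against its two y ends (150 mm from the centre); which is at which end changes.
- tray: open catch tray of bare sheet steel, undivided, fixed: 260 mm along x (beside the board's edge) x 100 mm along y x 36 mm high, 2 mm thick. Origin on the bench under its centre, axes as the board. Its long wall stands against the board's end without a gap, its rim 7 mm lower than the board's top: what slides off that edge drops straight in.
- reject_box: closed grey reject box with flat lid, narrow posting slot and hasp plates, fixed: 260 x 100 x 62 mm, against the other end of the board, rising 19 mm above the board's top. Not used in this job. Origin on the bench under its centre, axes as the board.
- nut0: plain stainless hex nut lying flat on the mat, 19 mm across flats (22 mm over corners), 10 mm high, about 12 to 24 g, slides freely. Origin at its centre, 5 mm above the mat; z up along the hole. The four nuts are alike.
- nut1: plain stainless hex nut lying flat on the mat, 19 mm across flats (22 mm over corners), 10 mm high, about 12 to 24 g, slides freely. Origin at its centre, 5 mm above the mat; z up along the hole. The four nuts are alike.
- nut2: plain stainless hex nut lying flat on the mat, 19 mm across flats (22 mm over corners), 10 mm high, about 12 to 24 g, slides freely. Origin at its centre, 5 mm above the mat; z up along the hole. The four nuts are alike.
- nut3: plain stainless hex nut lying flat on the mat, 19 mm across flats (22 mm over corners), 10 mm high, about 12 to 24 g, slides freely. Origin at its centre, 5 mm above the mat; z up along the hole. The four nuts are alike.
- eyepiece: microscope eyepiece standing upright on the board, 30 mm diameter (23 mm at its foot), 48 mm high, black with a bright lower barrel; origin at the centre of its underside. Must stay put.
- jar: small amber glass jar with black lid standing on the board, 29 mm diameter, 46 mm high; origin at the centre of its underside. Must stay put.
- carton: small white carton standing on the board, 30 x 30 x 45 mm high; origin at the centre of its underside. Must stay put.

How it is judged:
By the outcome, as a careful person would: the job done as asked, in the order asked, and still so for the second after the job is handed in, with the robot touching nothing.
It also fails if it takes over 58 s, if anything falls off the work surface, if the arm or the gripper's body presses on something with over 40 N, if the wrist force passes 120 N, or if a joint passes its speed limit or range.

## Working session

There is one attempt and no reset: what is moved stays moved. The work goes in short steps, Python scripts to look and compute and a tool call to move; the robot and the scene stay as the last step left them, time stands still between calls to the robot, and variables do not carry over. Pictures are saved under pics/ and viewed, at most 10 in all, crops included, and the job is handed in when it is done.

Besides the shell and the picture viewer there is one more tool, called after "Emit:" as name([rows], argument=value, ...), one row to a line, values as JSON. send_rows: Moves the arm, as the interface text tells. Shift numbers are shares of 150 mm and turn numbers shares of 90 degrees, none past 1 either way. Its arguments: {"type":"object","properties":{"moves":{"type":"array"},"newtons":{"type":"number"}},"required":["moves"]}

```bash
mkdir -p pics; python3 - <<'E'
from plant import get_state, optics, order
import cv2,numpy as np
s=get_state();print(s['time_s'],s['tcp_pos'],s['eef_rot'],s['gripper_width'])
for c in('top','side'):
    d=optics.capture(c);cv2.imwrite(f'pics/{c}0.png',d['img'][:,:,::-1]);np.savez(f'{c}0.npz',**d)
    print(c,d['intrinsics'].tolist(),d['origin'],d['attitude'])
for c in ('top',):
  for n in('board','tray','reject_box','nut0','eyepiece','jar','carton'):
    print(c,n,[(np.round(x['location'],3).tolist(),round(x['p'],2)) for x in optics.look_for(c,n)][:6])
E
```

```text
0.0 [0.2394003  0.63061118 0.22562801] [ 1.79906095e+02 -8.23810569e-03 -2.07926485e+01] 0.08722213095943306
top [[453.332712638129, 0.0, 248.62726883461312], [0.0, 453.332712638129, 193.0969225724308], [0.0, 0.0, 1.0]] [0.43331871 0.00522546 0.81437067] [-168.77791031    2.22953985  -89.15763448]
side [[396.6139208921429, 0.0, 249.22455820880432], [0.0, 396.6139208921429, 189.2654335710358], [0.0, 0.0, 1.0]] [0.27000734 0.44109348 0.6257343 ] [-138.34163987    0.14468163 -143.99606815]
top board [([0.55, 0.005, 0.044], 0.69), ([0.497, -0.022, 0.049], 0.52)]
top tray [([0.524, -0.192, -0.0], 0.55)]
top reject_box [([0.592, 0.212, 0.058], 0.82), ([0.553, 0.007, 0.045], 0.52)]
top nut0 [([0.614, -0.053, 0.05], 0.42), ([0.525, 0.101, 0.054], 0.41)]
top eyepiece [([0.432, 0.015, 0.092], 0.55)]
top jar [([0.555, 0.006, 0.088], 0.74)]
top carton [([0.699, 0.073, 0.086], 0.83)]
```

View pics/top0.png

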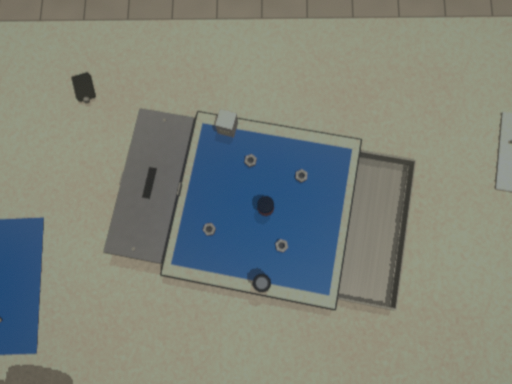

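View pics/side0.png

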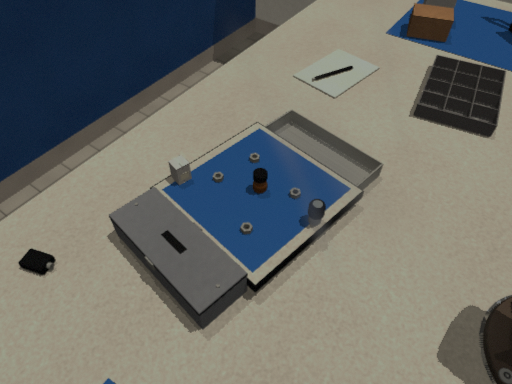

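The top view shows the tray at the right (-y end) and the reject box at the left. The nuts are at about (250,160), (302,176), (209,229) and (282,245), the jar at (265,205), the eyepiece at (262,282) and the carton at (227,123). The side view agrees.

```bash
cat > h.py <<'E'
import numpy as np,cv2
from scipy.spatial.transform import Rotation as R
def ray(d,uv,z):
    r=R.from_euler('xyz',d['attitude'],degrees=True).as_matrix()@np.linalg.inv(d['intrinsics'])@np.array([*uv,1.])
    return d['origin']+r*(z-d['origin'][2])/r[2]
def mat(d):
    h=cv2.cvtColor(d['img'],cv2.COLOR_RGB2HSV); m=cv2.inRange(h,(100,120,60),(125,255,255))
    n,l,s,c=cv2.connectedComponentsWithStats(m); s[0,4]=0
    k=min((i for i in range(1,n) if s[i,4]>4000),key=lambda i:np.hypot(*(c[i]-[260,205])))
    return (l==k).astype(np.uint8)
def blobs(d):
    m=mat(d);hull=cv2.convexHull(cv2.findNonZero(m));f=np.zeros_like(m);cv2.fillConvexPoly(f,hull,1)
    f=cv2.erode(f,np.ones((3,3),np.uint8))
    n,l,s,c=cv2.connectedComponentsWithStats(f&(1-m))
    return hull,[(c[i],s[i]) for i in range(1,n) if s[i,4]>25]
E
python3 - <<'E'
from h import *
P=lambda a:np.round(a,4).tolist()
for c in('top','side'):
    d=dict(np.load(c+'0.npz')); hull,b=blobs(d)
    if c=='top':
        Q=np.array([ray(d,u,.043)[:2] for u in [(197,113),(361,138),(337,308),(163,275)]])
        print('corners',P(Q),'sides',[round(np.linalg.norm(Q[i]-Q[i-1]),4) for i in range(4)])
        H=np.array([ray(d,p[0],.043)[:2] for p in hull],np.float32); mr=cv2.minAreaRect(H); print('mat',mr,P(cv2.boxPoints(mr)))
        C=Q.mean(0); yv=(Q[0]+Q[3]-Q[1]-Q[2]); a=np.degrees(np.arctan2(yv[1],yv[0]))-90
        xv=Q[0]+Q[1]-Q[2]-Q[3]; print('C',C,'yaw',a,np.degrees(np.arctan2(xv[1],xv[0])))
        th=np.radians((a+np.degrees(np.arctan2(xv[1],xv[0])))/2); Rb=np.array([[np.cos(th),-np.sin(th)],[np.sin(th),np.cos(th)]])
    for u,s in b:
        w=ray(d,u,.050); print(c,P(u),s.tolist(),P(w[:2]),'board',P(Rb.T@(w[:2]-C)))
    if c=='top':
        for n,u in dict(jar=(265,205),eye=(262,282),carton=(227,121)).items(): 
            w=ray(d,u,.085); print(n,P(w[:2]),P(Rb.T@(w[:2]-C)))
E
```

```text
corners [[0.733, 0.1331], [0.6863, -0.1591], [0.3948, -0.1104], [0.4441, 0.1801]] sides [np.float64(0.2927), np.float64(0.2959), np.float64(0.2955), np.float64(0.2947)]
mat ((0.5648283362388611, 0.012953773140907288), (0.2668604850769043, 0.2521173357963562), 79.83523559570312) [[0.4171999990940094, -0.09610000252723694], [0.6654000282287598, -0.14059999585151672], [0.7124999761581421, 0.12200000137090683], [0.4643000066280365, 0.1665000021457672]]
C [0.56454624 0.01090717] yaw -9.341593555384463 -9.363073365246056
top [224.9252, 131.8095] [213, 127, 23, 11, 147] [0.695, 0.0809] board [0.1174, 0.0902]
top [250.1007, 159.8489] [244, 153, 13, 14, 139] [0.6438, 0.0355] board [0.0742, 0.0372]
top [301.0205, 175.137] [295, 168, 13, 15, 146] [0.6169, -0.0528] board [0.062, -0.0544]
top [265.1383, 206.087] [257, 197, 17, 19, 253] [0.5622, 0.0087] board [-0.0019, -0.0026]
top [208.7329, 228.726] [202, 222, 14, 14, 146] [0.5224, 0.1042] board [-0.0567, 0.0852]
top [281.1333, 245.18] [275, 239, 14, 14, 150] [0.496, -0.0187] board [-0.0629, -0.0403]
top [261.7826, 277.2065] [253, 273, 18, 9, 92] [0.4427, 0.0133] board [-0.1206, -0.0174]
jar [0.5581, 0.0087] [-0.006, -0.0032]
eye [0.4348, 0.0125] [-0.1283, -0.0195]
carton [0.7023, 0.0743] [0.1256, 0.085]
side [254.1667, 157.2333] [249, 152, 11, 11, 90] [0.6167, -0.0511] board [0.0615, -0.0527]
side [259.4627, 180.5403] [252, 168, 16, 26, 335] [0.5694, -0.003] board [0.0071, -0.013]
side [217.8081, 176.3535] [212, 171, 12, 11, 99] [0.6436, 0.0364] board [0.0738, 0.038]
side [184.0676, 179.3514] [176, 174, 16, 11, 74] [0.6928, 0.0822] board [0.1149, 0.0911]
side [294.8545, 192.4091] [290, 187, 11, 12, 110] [0.4962, -0.0174] board [-0.0628, -0.0391]
side [314.6885, 208.4962] [307, 199, 18, 24, 260] [0.4454, -0.0051] board [-0.115, -0.0351]
side [246.0394, 227.5276] [240, 222, 13, 12, 127] [0.523, 0.1051] board [-0.0563, 0.0862]
```

```bash
cat >> h.py <<'E'
C0=np.array([.5645,.0109]);TH=np.radians(-9.35)
Rb=np.array([[np.cos(TH),-np.sin(TH)],[np.sin(TH),np.cos(TH)]])
def go(*targets):
    """tool-frame shift (fraction of 150 mm) and turn (of 90 deg) from the measured pose to board (x,y), world z"""
    from plant import get_state
    s=get_state();T=R.from_euler('xyz',s['eef_rot'],degrees=True).as_matrix()
    b=Rb.T@(np.array(s['tcp_pos'])[:2]-C0);dy=(-99.35-s['eef_rot'][2]+180)%360-180
    print('t',round(s['time_s'],2),'board',b.round(4),'z',round(s['tcp_pos'][2],4),'rot',np.round(s['eef_rot'],2),'F',np.round(s['contact_force'],1),'w',round(s['gripper_width'],4))
    for x,y,z in targets:
        p=np.array([*(C0+Rb@np.array([x,y])),z]); print((x,y,z),'slide',(T.T@(p-s['tcp_pos'])/.15).round(3),'turn',round(-dy/90,3))
E
python3 -c "
from h import *
go((-.063,.005,.14))"
```

```text
t 0.45 board [-0.4214  0.5591] z 0.2265 rot [179.99  -0.   -20.79] F [0.7 0.5 0.1] w 0.088
(-0.063, 0.005, 0.14) slide [3.074 3.147 0.577] turn 0.873
```

Emit:
send_rows([
  {"slide":[0.17,0.175,0],"turn":0.075,"gripper":0},
  {"slide":[0.34,0.35,0],"turn":0.15,"gripper":0},
  {"slide":[0.51,0.525,0],"turn":0.225,"gripper":0},
  {"slide":[0.68,0.7,0],"turn":0.3,"gripper":0},
  {"slide":[0.85,0.875,0],"turn":0.375,"gripper":0},
], newtons=5)

```text
time_s: 0.87
tcp_pos: [0.3125, 0.4615, 0.2266]
eef_rot: [-180.0, 0.0, -54.8]
contact_force: [0.7, 0.1, 0.2]
gripper_width: 0.0596
gripper_force: 0.0
```

```bash
python3 -c "
from h import *
go((-.063,.005,.14))"
```

```text
t 0.87 board [-0.3218  0.4036] z 0.2266 rot [-179.99    0.    -54.85] F [0.7 0.1 0.2] w 0.0596
(-0.063, 0.005, 0.14) slide [3.105 0.632 0.577] turn 0.494
```

Emit:
send_rows([
  {"slide":[0.2,0.04,0.0],"turn":0.075,"gripper":0},
  {"slide":[0.4,0.08,0.0],"turn":0.15,"gripper":0},
  {"slide":[0.6,0.12,0],"turn":0.225,"gripper":0},
  {"slide":[0.8,0.16,0],"turn":0.3,"gripper":0},
  {"slide":[1.0,0.2,0],"turn":0.375,"gripper":0},
])

```text
time_s: 1.28
tcp_pos: [0.3751, 0.3221, 0.2269]
eef_rot: [-180.0, 0.0, -88.6]
contact_force: [-0.1, 0.2, -0.6]
gripper_width: 0.0266
gripper_force: 0.0
```

```bash
python3 -c "
from h import *
go((-.063,.005,.14))"
```

```text
t 1.28 board [-0.2374  0.2763] z 0.2269 rot [-1.7998e+02  3.0000e-02 -8.8610e+01] F [-0.1  0.2 -0.6] w 0.0266
(-0.063, 0.005, 0.14) slide [ 1.994 -0.805  0.578] turn 0.119
```

Emit:
send_rows([
  {"slide":[0.2,-0.08,0.0],"turn":0.06,"gripper":0},
  {"slide":[0.4,-0.16,0.0],"turn":0.12,"gripper":0},
  {"slide":[0.6,-0.24,0],"turn":0.12,"gripper":0},
  {"slide":[0.8,-0.32,0],"turn":0.12,"gripper":0},
  {"slide":[1.0,-0.4,0],"turn":0.12,"gripper":0},
])

```text
time_s: 1.7
tcp_pos: [0.4396, 0.1739, 0.227]
eef_rot: [-180.0, 0.1, -99.1]
contact_force: [1.7, 0.0, -0.4]
gripper_width: 0.0008
gripper_force: 0.0
```

```bash
python3 -c "
from h import *
go((-.063,.005,.14))"
```

```text
t 1.7 board [-0.1498  0.1406] z 0.227 rot [-1.7996e+02  5.0000e-02 -9.9070e+01] F [ 1.7  0.  -0.4] w 0.0008
(-0.063, 0.005, 0.14) slide [ 0.907 -0.574  0.58 ] turn 0.003
```

Emit:
send_rows([
  {"slide":[0.22,-0.14,0.0],"turn":0,"gripper":0},
  {"slide":[0.45,-0.28,0.1],"turn":0,"gripper":0},
  {"slide":[0.68,-0.43,0.25],"turn":0,"gripper":0},
  {"slide":[0.9,-0.57,0.4],"turn":0,"gripper":0},
  {"slide":[0.9,-0.57,0.5],"turn":0,"gripper":0},
])

```text
time_s: 2.12
tcp_pos: [0.5035, 0.025, 0.151]
eef_rot: [-179.9, 0.0, -99.2]
contact_force: [0.9, -0.2, -0.8]
gripper_width: 0.0006
gripper_force: 0.0
```

```bash
python3 -c "
from h import *
go((-.063,.005,.047),(-.063,-.18,.047))"
```

```text
t 2.12 board [-0.0625  0.004 ] z 0.151 rot [-179.95    0.    -99.23] F [ 0.9 -0.2 -0.8] w 0.0006
(-0.063, 0.005, 0.047) slide [-0.007  0.004  0.693] turn 0.001
(-0.063, -0.18, 0.047) slide [1.227 0.007 0.693] turn 0.001
```

Emit:
send_rows([
  {"slide":[0,0,0.2],"turn":0,"gripper":0},
  {"slide":[0,0,0.4],"turn":0,"gripper":0},
  {"slide":[0,0,0.58],"turn":0,"gripper":0},
  {"slide":[0,0,0.68],"turn":0,"gripper":0},
  {"slide":[0,0,0.68],"turn":0,"gripper":0},
])

```text
time_s: 2.53
tcp_pos: [0.5001, 0.0276, 0.0465]
eef_rot: [179.7, -0.2, -99.1]
contact_force: [0.5, 0.1, 0.5]
gripper_width: 0.0002
gripper_force: 0.0
```

```bash
python3 - <<'E'
from h import *
from plant import optics
go((-.063,.005,.047),(-.063,-.18,.047))
d=optics.capture('side');cv2.imwrite('pics/s1.png',cv2.resize(d['img'][120:290,130:400,::-1],None,fx=2.9,fy=2.9))
E
```

```text
t 2.53 board [-0.0662  0.006 ] z 0.0465 rot [ 1.7971e+02 -1.6000e-01 -9.9140e+01] F [0.5 0.1 0.5] w 0.0002
(-0.063, 0.005, 0.047) slide [ 0.007 -0.021 -0.004] turn 0.002
(-0.063, -0.18, 0.047) slide [ 1.24  -0.017 -0.   ] turn 0.002
```

View pics/s1.png

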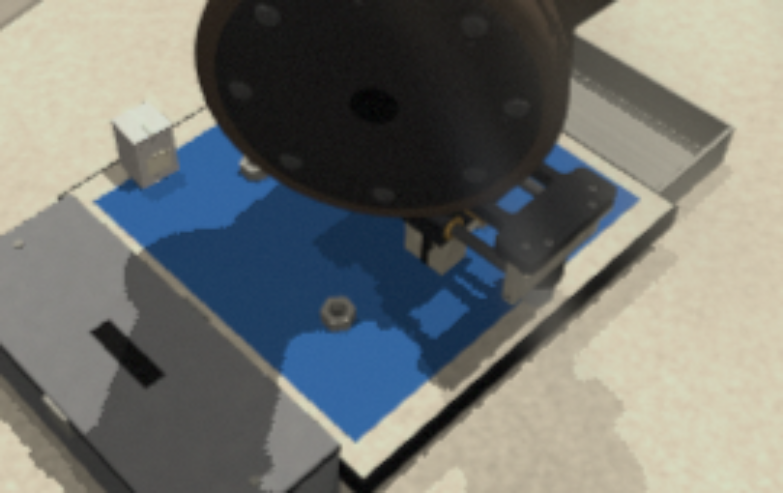

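Emit:
send_rows([
  {"slide":[0.08,-0.01,0],"turn":0,"gripper":0},
  {"slide":[0.2,-0.02,0],"turn":0,"gripper":0},
  {"slide":[0.33,-0.02,0],"turn":0,"gripper":0},
  {"slide":[0.46,-0.02,0],"turn":0,"gripper":0},
  {"slide":[0.6,-0.02,0],"turn":0,"gripper":0},
])

```text
time_s: 3.0
tcp_pos: [0.4922, -0.0616, 0.0515]
eef_rot: [-179.8, 0.1, -99.0]
contact_force: [0.1, 0.4, 0.2]
gripper_width: 0.0004
gripper_force: 0.0
```

```bash
python3 - <<'E'
from h import *
go((-.063,-.18,.047))
E
```

```text
t 3.0 board [-0.0596 -0.0832] z 0.0515 rot [-1.7982e+02  7.0000e-02 -9.9030e+01] F [0.1 0.4 0.2] w 0.0004
(-0.063, -0.18, 0.047) slide [0.645 0.026 0.029] turn 0.004
```

```bash
python3 - <<'E'
from h import *
from plant import optics
go((-.063,-.18,.047))
d=optics.capture('side');cv2.imwrite('pics/s2.png',cv2.resize(d['img'][120:260,200:400,::-1],None,fx=4,fy=4))
go((-.063,-.18,.047))
E
```

```text
t 3.0 board [-0.0596 -0.0832] z 0.0515 rot [-1.7982e+02  7.0000e-02 -9.9030e+01] F [0.1 0.4 0.2] w 0.0004
(-0.063, -0.18, 0.047) slide [0.645 0.026 0.029] turn 0.004
t 3.05 board [-0.0606 -0.0858] z 0.0513 rot [-1.799e+02  4.000e-02 -9.910e+01] F [-1.4 -3.   0. ] w 0.001
(-0.063, -0.18, 0.047) slide [0.628 0.019 0.028] turn 0.003
```

View pics/s2.png

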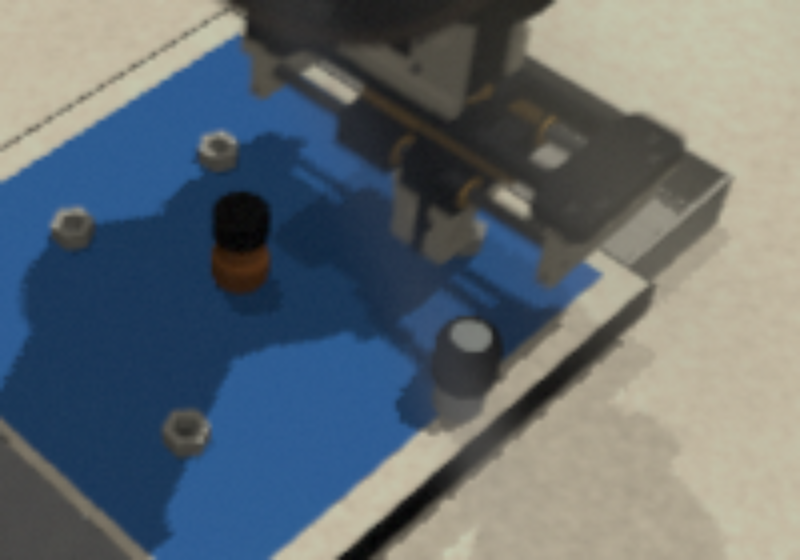

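The nut sits directly ahead of the fingertips at crop (475,235). The eyepiece at (470,370), the jar at (240,245) and the other nuts have not moved. I'll lower the tips slightly and keep pushing.

Emit:
send_rows([
  {"slide":[0.1,0,0.02],"turn":0,"gripper":0},
  {"slide":[0.23,0,0.02],"turn":0,"gripper":0},
  {"slide":[0.36,0,0.02],"turn":0,"gripper":0},
  {"slide":[0.49,0,0.02],"turn":0,"gripper":0},
  {"slide":[0.62,0,0.02],"turn":0,"gripper":0},
])

```text
time_s: 3.47
tcp_pos: [0.4773, -0.1538, 0.0485]
eef_rot: [-179.8, 0.0, -99.1]
contact_force: [0.8, -0.7, -0.1]
gripper_width: 0.0006
gripper_force: 0.0
```

```bash
python3 - <<'E'
from h import *
from plant import optics
d=optics.capture('side');cv2.imwrite('pics/s3.png',cv2.resize(d['img'][100:250,220:420,::-1],None,fx=4,fy=4))
go((-.063,-.18,.1),(-.0565,.122,.1))
E
```

```text
t 3.52 board [-0.0598 -0.1788] z 0.0484 rot [-1.7986e+02  1.0000e-02 -9.9100e+01] F [-0.7 -2.7  0.6] w 0.0003
(-0.063, -0.18, 0.1) slide [ 0.008  0.021 -0.344] turn 0.003
(-0.0565, 0.122, 0.1) slide [-2.005 -0.031 -0.344] turn 0.003
```

View pics/s3.png

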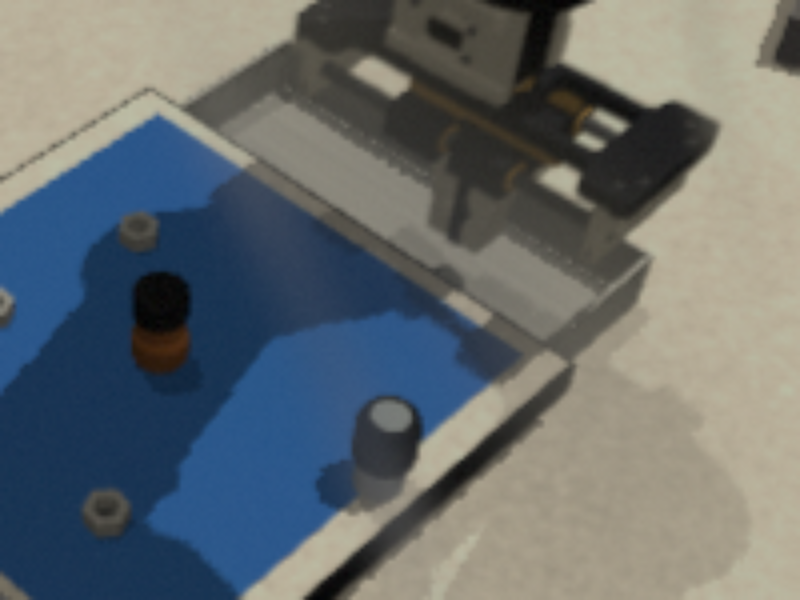

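The mat lane is clear, so the first nut has gone over the edge. Next I'll lift and go back for the nut at (-0.0565, 0.0855).

Emit:
send_rows([
  {"slide":[0,0,-0.2],"turn":0,"gripper":0},
  {"slide":[-0.2,-0.01,-0.4],"turn":0,"gripper":0},
  {"slide":[-0.45,-0.02,-0.4],"turn":0,"gripper":0},
  {"slide":[-0.7,-0.03,-0.4],"turn":0,"gripper":0},
  {"slide":[-0.95,-0.03,-0.4],"turn":0,"gripper":0},
])

```text
time_s: 3.93
tcp_pos: [0.5048, -0.0114, 0.1095]
eef_rot: [-179.7, 0.1, -99.1]
contact_force: [0.9, -0.3, -1.1]
gripper_width: 0.0007
gripper_force: 0.0
```

Emit:
send_rows([
  {"slide":[-0.25,0,0],"turn":0,"gripper":0},
  {"slide":[-0.5,0,0],"turn":0,"gripper":0},
  {"slide":[-0.75,0,0],"turn":0,"gripper":0},
  {"slide":[-0.95,0,0],"turn":0,"gripper":0},
  {"slide":[-1.0,0,0],"turn":0,"gripper":0},
])

```text
time_s: 4.35
tcp_pos: [0.529, 0.1396, 0.1088]
eef_rot: [-179.8, 0.2, -98.9]
contact_force: [0.7, -0.2, 0.0]
gripper_width: 0.0006
gripper_force: 0.0
```

```bash
python3 - <<'E'
from h import *
go((-.0565,.122,.047))
E
```

```text
t 4.35 board [-0.0559  0.1212] z 0.1088 rot [-1.7979e+02  1.6000e-01 -9.8900e+01] F [ 0.7 -0.2  0. ] w 0.0006
(-0.0565, 0.122, 0.047) slide [-0.004  0.005  0.412] turn 0.005
```

Emit:
send_rows([
  {"slide":[0,0,0.15],"turn":0,"gripper":0},
  {"slide":[0,0,0.3],"turn":0,"gripper":0},
  {"slide":[0,0,0.38],"turn":0,"gripper":0},
  {"slide":[0,0,0.41],"turn":0,"gripper":0},
  {"slide":[0,0,0.41],"turn":0,"gripper":0},
])

```text
time_s: 4.77
tcp_pos: [0.527, 0.135, 0.0453]
eef_rot: [180.0, -0.0, -99.1]
contact_force: [0.3, -0.4, 0.4]
gripper_width: 0.0005
gripper_force: 0.0
```

Emit:
send_rows([
  {"slide":[0.08,0,0],"turn":0,"gripper":0},
  {"slide":[0.2,0,0],"turn":0,"gripper":0},
  {"slide":[0.33,0,0],"turn":0,"gripper":0},
  {"slide":[0.46,0,0],"turn":0,"gripper":0},
  {"slide":[0.59,0,0],"turn":0,"gripper":0},
])

```text
time_s: 5.18
tcp_pos: [0.5137, 0.047, 0.0468]
eef_rot: [-179.9, 0.1, -99.1]
contact_force: [0.7, -0.3, 0.5]
gripper_width: 0.0007
gripper_force: 0.1
```

```bash
python3 - <<'E'
from h import *
from plant import optics
d=optics.capture('side');cv2.imwrite('pics/s4.png',cv2.resize(d['img'][120:260,180:380,::-1],None,fx=4,fy=4))
go((-.06,-.18,.047))
E
```

```text
t 5.23 board [-0.0571  0.0247] z 0.0465 rot [-1.7996e+02  3.0000e-02 -9.9150e+01] F [-2.2 -3.3  0.2] w 0.0004
(-0.06, -0.18, 0.047) slide [ 1.364  0.024 -0.004] turn 0.002
```

View pics/s4.png

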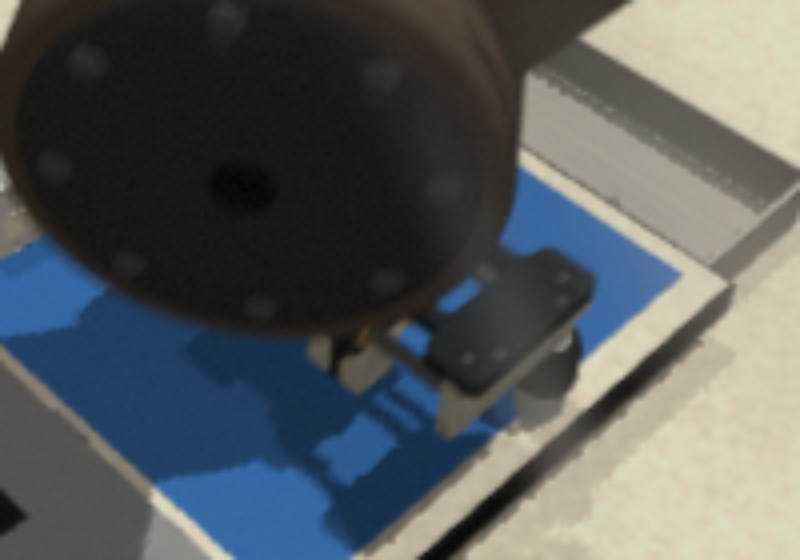

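The second nut is hidden ahead of the fingers and none is left behind in the lane, so I'll continue.

Emit:
send_rows([
  {"slide":[0.13,0,0],"turn":0,"gripper":0},
  {"slide":[0.26,0,0],"turn":0,"gripper":0},
  {"slide":[0.39,0,0],"turn":0,"gripper":0},
  {"slide":[0.52,0,0],"turn":0,"gripper":0},
  {"slide":[0.65,0,0],"turn":0,"gripper":0},
])

```text
time_s: 5.65
tcp_pos: [0.4983, -0.0493, 0.0468]
eef_rot: [-179.8, 0.1, -99.1]
contact_force: [-0.2, 0.3, 0.6]
gripper_width: 0.0006
gripper_force: 0.1
```

```bash
python3 - <<'E'
from h import *
from plant import optics
d=optics.capture('side');cv2.imwrite('pics/s5.png',cv2.resize(d['img'][120:260,220:420,::-1],None,fx=4,fy=4))
go((-.06,-.18,.047))
E
```

```text
t 5.7 board [-0.0564 -0.0725] z 0.0465 rot [-1.7992e+02  3.0000e-02 -9.9140e+01] F [-0.7 -3.7  0. ] w 0.0002
(-0.06, -0.18, 0.047) slide [ 0.717  0.026 -0.004] turn 0.002
```

View pics/s5.png

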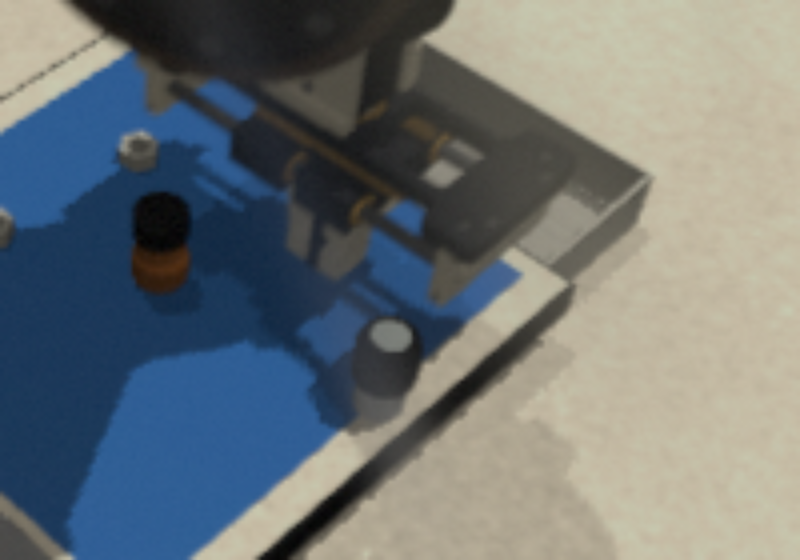

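The lane behind the fingers is clear, and the jar (160,240) and eyepiece (388,370) have not moved. I'll push over the edge.

Emit:
send_rows([
  {"slide":[0.14,0,0],"turn":0,"gripper":0},
  {"slide":[0.28,0,0],"turn":0,"gripper":0},
  {"slide":[0.43,0,0],"turn":0,"gripper":0},
  {"slide":[0.58,0,0],"turn":0,"gripper":0},
  {"slide":[0.74,0,0],"turn":0,"gripper":0},
])

```text
time_s: 6.12
tcp_pos: [0.4806, -0.159, 0.0467]
eef_rot: [-179.8, 0.0, -99.1]
contact_force: [0.1, -0.8, -0.2]
gripper_width: 0.0006
gripper_force: 0.0
```

Emit:
send_rows([
  {"slide":[0,0,-0.2],"turn":0,"gripper":0},
  {"slide":[0,0,-0.4],"turn":0,"gripper":0},
  {"slide":[0,-0.25,-0.41],"turn":0,"gripper":0},
  {"slide":[0,-0.5,-0.41],"turn":0,"gripper":0},
  {"slide":[0,-0.75,-0.41],"turn":0,"gripper":0},
])

```text
time_s: 6.53
tcp_pos: [0.5935, -0.1765, 0.1103]
eef_rot: [-179.7, 0.0, -99.1]
contact_force: [0.7, 1.5, -0.6]
gripper_width: 0.0006
gripper_force: 0.0
```

```bash
python3 - <<'E'
from h import *
from plant import optics
d=optics.capture('side');cv2.imwrite('pics/s6.png',cv2.resize(d['img'][100:250,200:400,::-1],None,fx=4,fy=4))
for c in ('side','top'):
    if c=='top': d=optics.capture('top')
    print(c,[(Rb.T@(x['location'][:2]-C0)).round(3).tolist()+[round(x['location'][2],3),round(x['p'],2)] for x in optics.look_for(c,'nut0')])
go((.062,-.01,.11))
E
```

```text
side [[0.072, 0.041, 0.046, 0.65], [0.064, -0.054, 0.05, 0.59], [-0.056, -0.206, 0.012, 0.55], [-0.057, -0.188, 0.014, 0.48]]
top []
t 6.73 board [ 0.0572 -0.1801] z 0.1071 rot [-1.7997e+02  1.0000e-02 -9.9130e+01] F [-0.6  0.6  0.3] w 0.0008
(0.062, -0.01, 0.11) slide [-1.134 -0.036 -0.019] turn 0.002
```

View pics/s6.png

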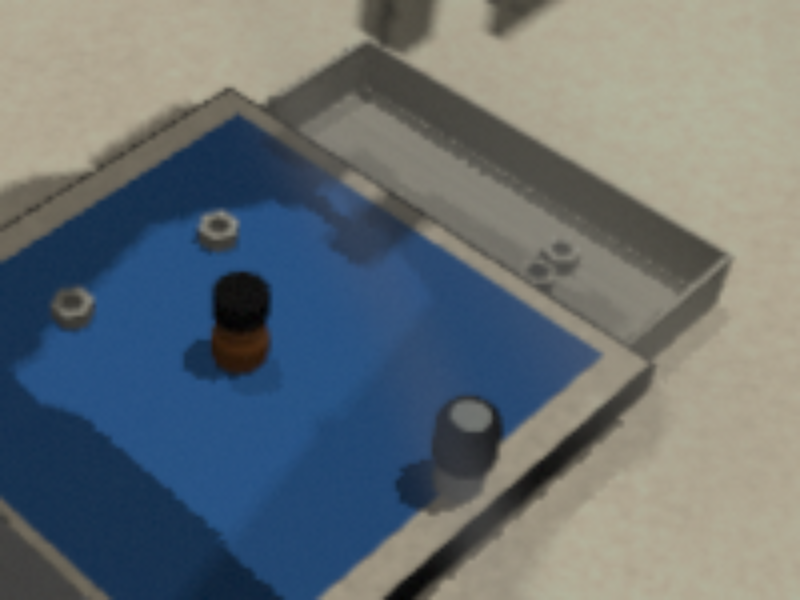

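Both nuts are in the tray at crop (540,270) and (562,250). The other two lie at (218,230) and (72,307), and nothing else has moved. I'll take the nearer one now.

Emit:
send_rows([
  {"slide":[-0.2,-0.03,0],"turn":0,"gripper":0},
  {"slide":[-0.4,-0.03,0],"turn":0,"gripper":0},
  {"slide":[-0.6,-0.03,0],"turn":0,"gripper":0},
  {"slide":[-0.8,-0.03,0],"turn":0,"gripper":0},
  {"slide":[-1,-0.03,0],"turn":0,"gripper":0},
])

```text
time_s: 7.15
tcp_pos: [0.6185, -0.0272, 0.1079]
eef_rot: [-179.9, 0.0, -99.1]
contact_force: [0.9, -0.4, 0.2]
gripper_width: 0.0003
gripper_force: 0.0
```

Emit:
send_rows([
  {"slide":[-0.12,0,0],"turn":0,"gripper":0},
  {"slide":[-0.12,0,0],"turn":0,"gripper":0},
  {"slide":[-0.12,0,0.1],"turn":0,"gripper":0},
  {"slide":[-0.12,0,0.2],"turn":0,"gripper":0},
  {"slide":[-0.12,0,0.2],"turn":0,"gripper":0},
])

```text
time_s: 7.57
tcp_pos: [0.6195, -0.0111, 0.0749]
eef_rot: [179.8, -0.0, -99.1]
contact_force: [-0.6, -0.6, -0.1]
gripper_width: 0.0002
gripper_force: 0.0
```

```bash
python3 - <<'E'
from h import *
go((.062,-.01,.047))
E
```

```text
t 7.57 board [ 0.0579 -0.0127] z 0.0749 rot [ 1.798e+02 -4.000e-02 -9.912e+01] F [-0.6 -0.6 -0.1] w 0.0002
(0.062, -0.01, 0.047) slide [-0.018 -0.028  0.186] turn 0.003
```

Emit:
send_rows([
  {"slide":[-0.01,-0.02,0.08],"turn":0,"gripper":0},
  {"slide":[-0.01,-0.02,0.16],"turn":0,"gripper":0},
  {"slide":[-0.01,-0.02,0.2],"turn":0,"gripper":0},
  {"slide":[-0.01,-0.02,0.2],"turn":0,"gripper":0},
  {"slide":[-0.01,-0.02,0.2],"turn":0,"gripper":0},
])

```text
time_s: 7.98
tcp_pos: [0.6251, -0.0097, 0.0461]
eef_rot: [179.9, -0.0, -99.1]
contact_force: [0.2, 0.1, -0.6]
gripper_width: 0.0005
gripper_force: 0.0
```

```bash
python3 - <<'E'
from h import *
go((.062,-.18,.047))
E
```

```text
t 7.98 board [ 0.0632 -0.0104] z 0.0461 rot [ 1.7995e+02 -3.0000e-02 -9.9100e+01] F [ 0.2  0.1 -0.6] w 0.0005
(0.062, -0.18, 0.047) slide [ 1.13   0.013 -0.005] turn 0.003
```

Emit:
send_rows([
  {"slide":[0.08,0,0],"turn":0,"gripper":0},
  {"slide":[0.19,0,0],"turn":0,"gripper":0},
  {"slide":[0.31,0,0],"turn":0,"gripper":0},
  {"slide":[0.43,0,0],"turn":0,"gripper":0},
  {"slide":[0.55,0,0],"turn":0,"gripper":0},
])

```text
time_s: 8.4
tcp_pos: [0.6125, -0.092, 0.0473]
eef_rot: [-179.9, 0.0, -99.1]
contact_force: [-0.2, 0.3, 1.3]
gripper_width: 0.0007
gripper_force: 0.0
```

Emit:
send_rows([
  {"slide":[0.12,0,0],"turn":0,"gripper":0},
  {"slide":[0.24,0,0],"turn":0,"gripper":0},
  {"slide":[0.36,0,0],"turn":0,"gripper":0},
  {"slide":[0.48,0,0],"turn":0,"gripper":0},
  {"slide":[0.6,0,0],"turn":0,"gripper":0},
])

```text
time_s: 8.82
tcp_pos: [0.5981, -0.1811, 0.0473]
eef_rot: [-179.9, 0.0, -99.1]
contact_force: [0.1, 0.2, -0.1]
gripper_width: 0.0007
gripper_force: 0.0
```

Emit:
send_rows([
  {"slide":[0,0,-0.2],"turn":0,"gripper":0},
  {"slide":[0,0,-0.4],"turn":0,"gripper":0},
  {"slide":[-0.2,-0.03,-0.4],"turn":0,"gripper":0},
  {"slide":[-0.4,-0.06,-0.4],"turn":0,"gripper":0},
  {"slide":[-0.6,-0.08,-0.4],"turn":0,"gripper":0},
])

```text
time_s: 9.23
tcp_pos: [0.625, -0.0928, 0.1083]
eef_rot: [-179.8, 0.0, -99.2]
contact_force: [-0.3, 0.3, -0.4]
gripper_width: 0.0006
gripper_force: 0.0
```

```bash
python3 - <<'E'
from h import *
from plant import optics
d=optics.capture('side')
print([(Rb.T@(x['location'][:2]-C0)).round(3).tolist()+[round(x['location'][2],3),round(x['p'],2)] for x in optics.look_for('side','nut0')])
go((.073,.071,.11))
E
```

```text
[[0.059, -0.194, 0.01, 0.58], [0.073, 0.036, 0.049, 0.44], [-0.014, 0.003, 0.078, 0.17]]
t 9.33 board [ 0.0768 -0.0897] z 0.1076 rot [-1.7987e+02  4.0000e-02 -9.8930e+01] F [0.3 0.1 0.6] w 0.0002
(0.073, 0.071, 0.11) slide [-1.071  0.017 -0.015] turn 0.005
```

Emit:
send_rows([
  {"slide":[-0.2,0.03,0],"turn":0,"gripper":0},
  {"slide":[-0.45,0.03,0],"turn":0,"gripper":0},
  {"slide":[-0.7,0.03,0],"turn":0,"gripper":0},
  {"slide":[-0.9,0.03,0],"turn":0,"gripper":0},
  {"slide":[-1,0.03,0],"turn":0,"gripper":0},
])

```text
time_s: 9.75
tcp_pos: [0.6442, 0.0586, 0.1072]
eef_rot: [-179.9, 0.0, -99.0]
contact_force: [0.1, -0.7, -0.1]
gripper_width: 0.0009
gripper_force: 0.0
```

Emit:
send_rows([
  {"slide":[-0.07,0,0],"turn":0,"gripper":0},
  {"slide":[-0.07,0,0],"turn":0,"gripper":0},
  {"slide":[-0.07,0,0.1],"turn":0,"gripper":0},
  {"slide":[-0.07,0,0.2],"turn":0,"gripper":0},
  {"slide":[-0.07,0,0.2],"turn":0,"gripper":0},
])

```text
time_s: 10.17
tcp_pos: [0.643, 0.0645, 0.0739]
eef_rot: [179.8, -0.1, -99.2]
contact_force: [-0.7, -0.4, -1.4]
gripper_width: 0.0011
gripper_force: 0.0
```

```bash
python3 - <<'E'
from h import *
go((.072,.071,.047))
E
```

```text
t 10.17 board [0.0688 0.0656] z 0.0739 rot [ 1.7976e+02 -1.0000e-01 -9.9190e+01] F [-0.7 -0.4 -1.4] w 0.0011
(0.072, 0.071, 0.047) slide [-0.036 -0.022  0.179] turn 0.002
```

Emit:
send_rows([
  {"slide":[-0.04,-0.01,0.0],"turn":0,"gripper":0},
  {"slide":[-0.04,-0.01,0.1],"turn":0,"gripper":0},
  {"slide":[-0.04,-0.01,0.19],"turn":0,"gripper":0},
  {"slide":[-0.04,-0.01,0.19],"turn":0,"gripper":0},
  {"slide":[-0.04,-0.01,0.19],"turn":0,"gripper":0},
])

```text
time_s: 10.58
tcp_pos: [0.6478, 0.0717, 0.0486]
eef_rot: [180.0, -0.0, -99.1]
contact_force: [0.3, -0.0, 0.2]
gripper_width: 0.0005
gripper_force: 0.0
```

```bash
python3 - <<'E'
from h import *
go((.07,-.18,.047))
E
```

```text
t 10.58 board [0.0723 0.0735] z 0.0486 rot [ 1.7999e+02 -3.0000e-02 -9.9110e+01] F [ 0.3 -0.   0.2] w 0.0005
(0.07, -0.18, 0.047) slide [1.69  0.022 0.011] turn 0.003
```

Emit:
send_rows([
  {"slide":[0.08,0,0.01],"turn":0,"gripper":0},
  {"slide":[0.19,0,0.01],"turn":0,"gripper":0},
  {"slide":[0.31,0,0.01],"turn":0,"gripper":0},
  {"slide":[0.43,0,0.01],"turn":0,"gripper":0},
  {"slide":[0.55,0,0.01],"turn":0,"gripper":0},
])

```text
time_s: 11.0
tcp_pos: [0.6345, -0.0112, 0.0477]
eef_rot: [-179.9, 0.0, -99.1]
contact_force: [0.3, 0.3, -0.2]
gripper_width: 0.0001
gripper_force: 0.1
```

Emit:
send_rows([
  {"slide":[0.12,0,0],"turn":0,"gripper":0},
  {"slide":[0.24,0,0],"turn":0,"gripper":0},
  {"slide":[0.36,0,0],"turn":0,"gripper":0},
  {"slide":[0.48,0,0],"turn":0,"gripper":0},
  {"slide":[0.6,0,0],"turn":0,"gripper":0},
])

```text
time_s: 11.42
tcp_pos: [0.6201, -0.1003, 0.0478]
eef_rot: [-179.9, 0.0, -99.1]
contact_force: [-0.1, -0.0, -0.1]
gripper_width: 0.0002
gripper_force: 0.1
```

Emit:
send_rows([
  {"slide":[0.12,0,0],"turn":0,"gripper":0},
  {"slide":[0.24,0,0],"turn":0,"gripper":0},
  {"slide":[0.36,0,0],"turn":0,"gripper":0},
  {"slide":[0.48,0,0],"turn":0,"gripper":0},
  {"slide":[0.55,0,0],"turn":0,"gripper":0},
])

```text
time_s: 11.83
tcp_pos: [0.6066, -0.1823, 0.0476]
eef_rot: [-179.9, -0.0, -99.2]
contact_force: [0.2, 0.5, 0.6]
gripper_width: 0.0003
gripper_force: 0.0
```

Emit:
send_rows([
  {"slide":[0,0,-0.2],"turn":0,"gripper":0},
  {"slide":[0,0,-0.4],"turn":0,"gripper":0},
  {"slide":[0.1,0,-0.6],"turn":0,"gripper":0},
  {"slide":[0.3,0,-0.7],"turn":0,"gripper":0},
  {"slide":[0.4,0,-0.7],"turn":0,"gripper":0},
])

```text
time_s: 12.25
tcp_pos: [0.5995, -0.2417, 0.1573]
eef_rot: [-179.5, -0.1, -99.0]
contact_force: [0.7, -0.2, 1.3]
gripper_width: 0.0007
gripper_force: 0.0
```

```bash
python3 - <<'E'
from h import *
from plant import optics
d=optics.capture('side');cv2.imwrite('pics/s7.png',cv2.resize(d['img'][100:250,160:400,::-1],None,fx=3.3,fy=3.3))
print([(Rb.T@(x['location'][:2]-C0)).round(3).tolist()+[round(x['location'][2],3),round(x['p'],2)] for x in optics.look_for('side','nut0')])
for u,s in blobs(d)[1]: print(u.round(1),s)
go((.073,.071,.11))
E
```

```text
[[0.064, -0.195, 0.009, 0.37], [-0.055, -0.182, 0.015, 0.36]]
[259.6 180.4] [253 168  15  26 327]
[185.1 181.3] [176 174  17  15 140]
[314.5 208.6] [306 199  19  24 267]
[267.1 231.1] [256 219  27  26 128]
t 12.35 board [ 0.0733 -0.2437] z 0.1529 rot [-1.7987e+02  1.0000e-02 -9.9250e+01] F [-0.6 -0.6 -0.8] w 0.0002
(0.073, 0.071, 0.11) slide [-2.098e+00 -1.000e-03  2.870e-01] turn 0.001
```

View pics/s7.png

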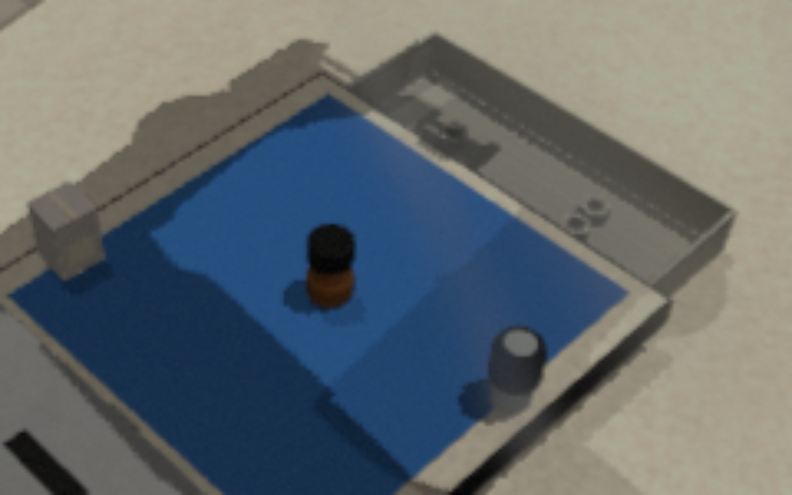

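The mat is clear. The jar (330,265), eyepiece (517,365) and carton (67,232) have not moved. Two nuts are plain in the tray, and one or two more lie in shadow near (445,130). I'll check that spot with the contrast raised.

```bash
python3 - <<'E'
from h import *
from plant import optics
d=optics.capture('side');im=d['img'][105:185,270:390,::-1].astype(float)
cv2.imwrite('pics/s8.png',cv2.resize(np.clip((im-20)*2.2,0,255).astype(np.uint8),None,fx=6,fy=6,interpolation=cv2.INTER_CUBIC))
E
```

```text
(no output)
```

View pics/s8.png

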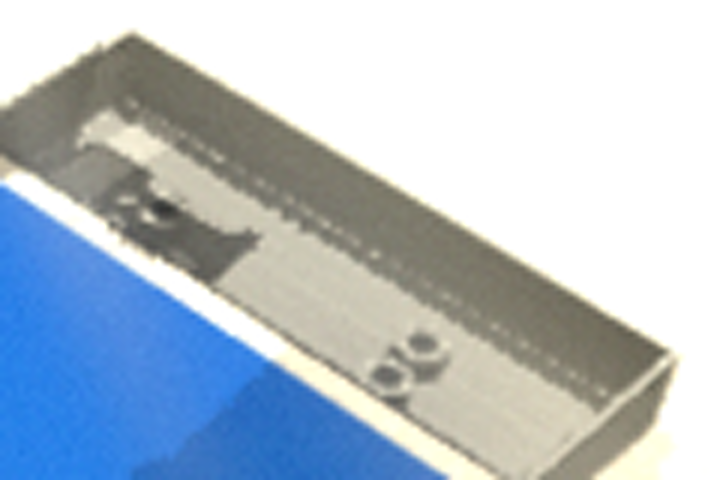

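The brightened crop shows two more nuts in the tray at about (125,210) and (160,205), so all four are in it. Handing in.

```bash
python3 -c "
from plant import order
print(order.close_job())"
```

```text
the job is handed in; nothing more can be done
None
```

All four nuts were slid off the board into the catch tray; the eyepiece, jar and carton did not move, and the job was handed in at about 12 s (two of the nuts lie in shadow, so I could only confirm them in a brightened image).

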